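# Park the hand-rest bar in balance above two wet paintings

## Robot

A 6-joint arm with a two-finger parallel gripper is mounted at the origin on the work surface. World frame = base frame: x ahead of the robot, y to its left, z up, the work surface at z = 0. Lengths are in mm, angles in rad, forces in N, time in s.
With the tool pointing down it reaches from about 350 to 875 mm from the base axis. Payload 4.2 kg.
Tool frame: the origin (TCP) lies between the finger pads; the fingertips stand 25 mm ahead of it and the grasp point (between the pads) lies 6 mm ahead of it; z points along the fingers, y is the line along which they close (so a half turn about z gives the same grasp; the last joint's range is limited). The gripper opens to 85 mm and grips with 20 to 120 N. Pads are 22 mm wide; open, the fingers measure 114 mm over their backs; the gripper's body (76 mm by 85 mm) begins 54 mm behind the grasp point. The pads swing forward as they close: fully open they stand 13 mm farther back than shut.
Start: joints at [-0.859, 0.385, 0.008, 0, -1.194, -0.259], TCP at [273.44, -561.988, 256.312] pointing down, gripper open.
Joint ranges: [-3.14, 3.14], [-1.21, 2.06], [-1.07, 1.41], [-3.16, 2.05], [-2.99, -0.16], [-3.1, 3.1]. Speed limits (rad/s): [2.79, 2.79, 3.14, 3.14, 3.14, 3.14].

## Interface

Orientations are given as a unit quaternion [x, y, z, w].
In Python, from bench import arm gives the robot as it stands.
- The arm moves only by the shell command python3 -m pendant 'ROWS'. ROWS is JSON, a list of rows, each a list of 7 numbers: the shift along the tool's x, y, z in m, then the turn, a rotation vector about the tool's x, y, z in degrees, then the finger opening in m, from 0 to 0.0854. In form: [[x, y, z, wx, wy, wz, fingers], ...]. A call has 1 to 12 rows; each row shifts and turns the commanded pose from where the row before left it, along the tool's axes as they then stand; what a row does not reach is not made up. A row lasts 1/10 s, in which the tool goes at most 50 mm and 8.59 degrees, less where a joint would pass 70% of its speed; a pose out of reach is approached as far as the arm can. A call is refused whole if a number of a shift passes 0.05 or a number of a turn 8.59, either way. A call with a gripper value outside its range is refused whole. The fingers move at their own pace and stop on an object; the grip force is fixed at half the most. Time passes only in rows, so rows that do not move let the fingers close. It gives the time, the measured TCP pose, the force, the opening and the grip force at its end, in the units of the state.
- arm.read_state(): the state, without advancing time (a new reading comes with each control period).
- arm.get_image(name): name is "scene" or "top" or "wrist"; returns a dict with "image" (420x560x3 uint8, red, green, blue), "fx", "fy", "cx", "cy" (pixels), "xyz" and "rotation" of the camera in the world. Camera axes: x right, y down, z forward; pixel columns grow to the right and rows downward; lengths in mm; the calibration is good to about 2 mm. The wrist camera is an equidistant fisheye: a pixel r from the principal point sees the ray r / f radians off the axis. A picture is of the moment at which its call begins. There is no depth.
- arm.job_done(): hands the job in; it is judged then, once.
The state is a dict: "clock": time; "joints": joint angles; "joint_vel": joint speeds; "joint_efforts": joint torques, N m; "position": TCP position; "ee_rot": TCP orientation; "contact_force": force on the tool from outside, world axes, zero at the start; "wrist_torque": the same for the moment, N m; "gripper_width": finger opening in mm; "grasp_force": force on a finger pad.
Only numpy, scipy, OpenCV 4.12 (cv2) and the standard library are available. Lean on these libraries where they do the work, as an engineer would, in place of code of your own. Each camera call takes 0.05 s, during which the arm holds its last target. There are 200 camera calls.

## Task

Park the weighted hand-rest bar gently across the narrow cork-topped rest between the two wet paintings, so that it lies there balanced and level on the rest alone, with one end out over each painting. Its balance point cannot be seen: feel for it by lifting the bar just a little off the table at trial points until it comes up with no urge to tip. Never let the bar tip clearly out of level, let nothing touch the wet paintings, and leave the other things on the table where they are.

Things in the scene. Friction and masses are not known exactly. Their poses are not given: they have to be found in the camera images.
- bar: Hand-rest bar: straight pale wooden shaft 340 mm long (x), 24 wide (y), 28 high (z), lying flat, roughly left-right, before the robot; cork cap at +x, brass band near -x, both flush. Origin: centre of underside. Hollow, a steel weight stuck fast unseen inside: 0.33 to 0.55 kg in all, balance point up to 80 mm either side of the middle along x, central in y: to be felt.
- rest: The rest: a small fixed steel post on a foot, standing in the middle of the drying board, with a flat cork top pad that measures 44 mm along the rest's x and only 16 mm along the rest's y. Origin: centre of the underside of its foot (on the board). The bar is to lie along the rest's y axis, across the pad. It does not move.
- rest_top (a point): Centre of the rest's flat top pad, 62 mm above the table. The balance point of the bar must come over this point within about 7 mm along the bar.
- board: Fixed plywood drying board, 160 mm (x) by 600 mm (y) by 8 mm thick, beyond the bar, carrying the rest in its middle and a wet painting on each side of it. Origin: centre of its underside, straight under the rest; axes parallel to the rest's.
- sheet_left: Wet painting flat on the board, 135 mm (x) by 250 mm (y), 2 mm thick, its top 10 mm above the table; 160 mm from the rest towards the board's +y. Origin: centre of its underside. Nothing may touch it.
- sheet_right: The other wet painting, same size, 160 mm from the rest towards the board's -y. Nothing may touch it.
- brush_green: Loose dark green paint brush lying on the table on the robot's side of the bar, 200 mm long, 10 mm thick; bystander.
- brush_black: Loose black paint brush lying on the table on the robot's side of the bar, 220 mm long, 12 mm thick; bystander.
- eraser: Loose white eraser 45 x 24 x 14 mm on the table past the bar's right end; bystander.
- cup: Loose white water cup, 90 mm across, 70 mm high, past the bar's left end; bystander.
- sharpener: Loose small metal pencil sharpener 28 x 18 x 15 mm, on the robot's side of the bar; bystander.

How it is judged:
By the outcome, as a careful person would: the job done as asked, in the order asked, and still so for the second after the job is handed in, with the robot touching nothing.
It also fails if it takes over 61 s, if anything falls off the work surface, if the arm or the gripper's body presses on something with over 40 N, if the wrist force passes 120 N, or if a joint passes its speed limit or range.

## Working session

There is one attempt and no reset: what is moved stays moved. The work goes in short steps, Python scripts to look and compute and a shell command to move; the robot and the scene stay as the last step left them, time stands still between calls to the robot, and variables do not carry over. Pictures are saved under pics/ and viewed, at most 10 in all, crops included, and the job is handed in when it is done.

```bash
mkdir -p pics; python3 - <<'E'
from bench import arm
import cv2,json,pickle
d={}
for n in("top","scene"):
    r=arm.get_image(n);d[n]=r
    cv2.imwrite(f"pics/{n}0.png",r["image"][:,:,::-1])
    print(n,{k:r[k] for k in r if k!="image"})
pickle.dump(d,open("im0.pkl","wb"))
print(arm.read_state())
E
```

```text
top {'fx': 511.11288553113417, 'fy': 511.11288553113417, 'cx': 278.6606090622688, 'cy': 210.25937033334583, 'xyz': array([ 347.74572535,   32.87666493, 1328.98302786]), 'rotation': array([-0.69772189,  0.7124481 , -0.05612359,  0.04951772])}
scene {'fx': 388.1924008848006, 'fy': 388.1924008848006, 'cx': 276.4925949646738, 'cy': 212.10180501135076, 'xyz': array([ 875.19785833, -553.31578965,  722.08982595]), 'rotation': array([ 0.88273871,  0.25595053, -0.11065011, -0.37817755])}
{'clock': 0.1, 'joints': array([-8.59424618e-01,  3.85500176e-01,  6.76464974e-03, -4.35842613e-04,
       -1.19397865e+00, -2.58629654e-01]), 'joint_vel': array([-2.79163393e-03, -8.52867485e-04,  4.51253417e-03,  2.53903065e-03,
       -1.08914370e-05,  1.66854668e-04]), 'joint_efforts': array([-2.03268792e-03, -3.93318164e+01,  1.88927293e+01,  4.19802323e+00,
       -2.60457578e-03,  2.21291785e-06]), 'position': array([ 273.22894961, -561.59645516,  255.31924603]), 'ee_rot': array([-2.24364182e-01,  9.74504876e-01,  9.42768751e-04, -2.67863690e-04]), 'contact_force': array([-0.07180127,  0.6291073 ,  0.02750469]), 'wrist_torque': array([ 0.01465562, -0.04620994, -0.02411403]), 'grasp_force': 0.0, 'gripper_width': 85.64171681786702}
```

View pics/top0.png

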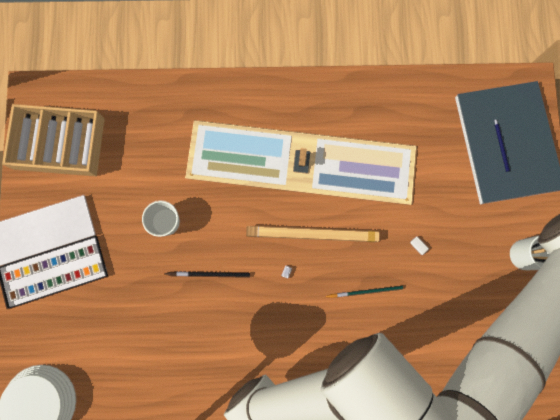

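View pics/scene0.png

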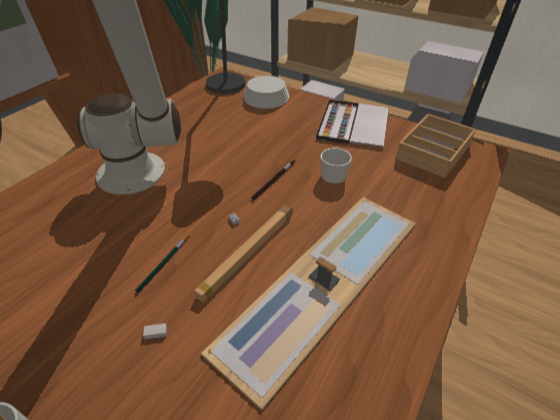

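The top view shows the bar from (247,231), the cork end, to (379,237), the brass end. The board runs from (190,140) to (413,185), and the rest is at about (302,160). Next I'll measure these with masks.

```bash
cat > h.py <<'E'
import numpy as np,cv2
from scipy.spatial.transform import Rotation as R
def ray(c,uv):
    uv=np.atleast_2d(np.float64(uv))
    v=np.c_[(uv[:,0]-c["cx"])/c["fx"],(uv[:,1]-c["cy"])/c["fy"],np.ones(len(uv))]
    return R.from_quat(c["rotation"]).apply(v)
def onz(c,uv,z):
    d=ray(c,uv); return c["xyz"]+d*((z-c["xyz"][2])/d[:,2])[:,None]
def proj(c,P):
    p=R.from_quat(c["rotation"]).inv().apply(np.atleast_2d(P)-c["xyz"])
    return np.c_[p[:,0]/p[:,2]*c["fx"]+c["cx"],p[:,1]/p[:,2]*c["fy"]+c["cy"]]
E
python3 - <<'E'
from h import *
import pickle
d=pickle.load(open("im0.pkl","rb"));t=d["top"];s=d["scene"]
im=t["image"];hsv=cv2.cvtColor(im,cv2.COLOR_RGB2HSV)
def rects(m,lo,z,c,box):
    x0,y0,x1,y1=box;k=np.zeros_like(m);k[y0:y1,x0:x1]=m[y0:y1,x0:x1]
    for ct in cv2.findContours(k,cv2.RETR_EXTERNAL,cv2.CHAIN_APPROX_NONE)[0]:
        if cv2.contourArea(ct)>lo:
            P=onz(c,ct[:,0,:],z)[:,:2].astype(np.float32)
            r=cv2.minAreaRect(P);print(box,np.round(r[0],1),np.round(r[1],1),round(r[2],2))
H,S,V=[hsv[...,i].astype(int) for i in range(3)]
print("samples bar",hsv[233,310],"table",hsv[250,310],"board",hsv[185,300],"cork",hsv[231,251],"brass",hsv[236,372],"pad",hsv[155,304])
m=((H>12)&(V>150)).astype(np.uint8)*255
print("bar");rects(m,200,28,t,(235,215,395,250))
mb=((V>150)&((H>14)|(S<60))).astype(np.uint8)*255
print("board");rects(mb,2000,8,t,(180,110,425,210))
# compose zooms
a=cv2.resize(im[135:185,275:335],None,fx=6,fy=6,interpolation=cv2.INTER_CUBIC)
b=cv2.resize(s["image"][245:305,295:355],None,fx=6,fy=6,interpolation=cv2.INTER_CUBIC)
e=cv2.resize(im[220:250,240:390],None,fx=5,fy=5,interpolation=cv2.INTER_CUBIC)
o=np.zeros((560,780,3),np.uint8);o[:300,:360]=a;o[:360,370:730]=b;o[380:530,:750]=e
cv2.imwrite("pics/z1.png",o[:,:,::-1])
E
```

```text
samples bar [ 18 118 235] table [ 13 156 172] board [ 21  91 237] cork [ 16 130 187] brass [ 19 167 202] pad [ 15 129 188]
bar
(235, 215, 395, 250) [485.7 -72.7] [409.2  87.5] 88.83
board
(180, 110, 425, 210) [675.9 -44.2] [601.3 162.7] 82.08
```

View pics/z1.png

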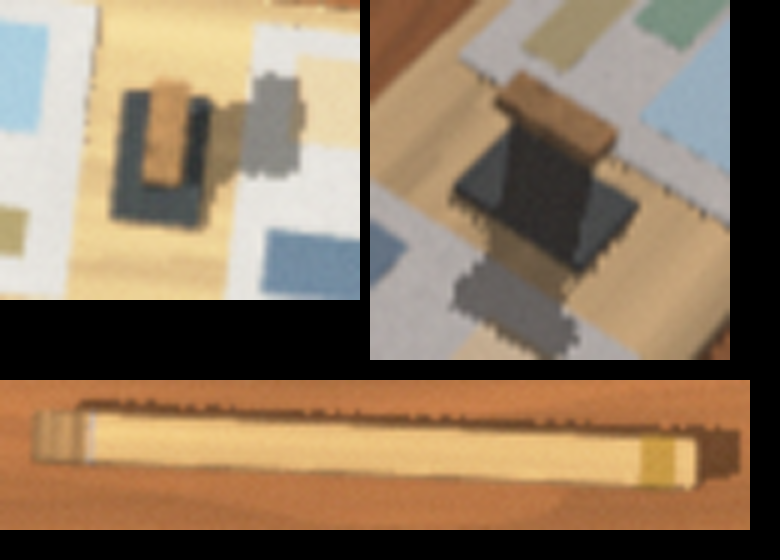

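The zoom shows the pad's top centred at about (302.8,157.0). The bar's corners are (246.6,226.4), (246.6,236.2), (379,231.4) and (379,241.4), with cork on the left (+y).

```bash
python3 - <<'E'
from h import *
import pickle
from bench import arm
d=pickle.load(open("im0.pkl","rb"));t=d["top"];s=d["scene"]
z=28
c=onz(t,[(246.6,226.4),(246.6,236.2),(379,231.4),(379,241.4)],28)[:,:2]
L=(c[0]+c[1])/2;Rr=(c[2]+c[3])/2
print("bar ends",L,Rr,"len",np.linalg.norm(L-Rr),"mid",(L+Rr)/2,"ang",np.degrees(np.arctan2(*(L-Rr)[::-1])),"w",np.linalg.norm(c[0]-c[1]))
p=onz(t,[(300.3,148.3),(306.2,148.3),(305.5,165.8),(299.2,165.5)],62)[:,:2];print("pad",p.mean(0),p)
# scene: pad top corners from the zoom (370 offset)
q=np.array([(518,72),(617,132),(600,160),(497,96)],float);q=(q-[370,0])/6+[295,245]
print("scene pad",onz(s,q,62)[:,:2])
im=s["image"];hsv=cv2.cvtColor(im,cv2.COLOR_RGB2HSV)
m=(mm:=((im[...,0]>185)&(hsv[...,0]>14)).astype(np.uint8)*255)
print("bar/rest top in scene", proj(s,[[*L,28],[*Rr,28],[675.9,-44.2,62]]))
st=arm.read_state()
r=R.from_quat(st["ee_rot"]).as_matrix();print(r,st["position"])
E
```

```text
bar ends [490.90747892 101.70899005] [ 470.81296587 -236.64406551] len 338.9492287407623 mid [480.86022239 -67.46753773] ang 86.60124235037354 w 25.187451172952123
pad [674.58413352 -45.50006384] [[697.40940964 -39.75662654]
 [697.11815937 -54.83230026]
 [651.35706639 -51.70141196]
 [652.45189869 -35.70991658]]
scene pad [[659.76137607 -38.55121599]
 [702.6687908  -44.26881587]
 [703.10961971 -58.79291129]
 [658.58677968 -52.61984438]]
bar/rest top in scene [[286.8748293  204.32562384]
 [196.60155079 291.32109394]
 [325.04322789 261.76668288]]
[[-8.99321284e-01 -4.37287474e-01 -9.45116024e-04]
 [-4.37288484e-01  8.99319650e-01  1.71726745e-03]
 [ 9.90218647e-05  1.95766352e-03 -9.99998079e-01]] [ 273.22894961 -561.59645516  255.31924603]
```

```bash
python3 -m pendant '[[-0.0336,0.0294,0.008,0,0,0,0.06],[-0.0336,0.0294,0.008,0,0,0,0.06],[-0.0336,0.0294,0.008,0,0,0,0.06],[-0.0336,0.0294,0.008,0,0,0,0.06],[-0.0336,0.0294,0.008,0,0,0,0.06],[-0.0336,0.0294,0.008,0,0,0,0.06],[-0.0336,0.0294,0.008,0,0,0,0.06],[-0.0336,0.0294,0.008,0,0,0,0.06],[-0.0336,0.0294,0.008,0,0,0,0.06],[-0.0336,0.0294,0.008,0,0,0,0.06],[-0.0336,0.0294,0.008,0,0,0,0.06],[-0.0336,0.0294,0.008,0,0,0,0.06]]' && python3 -m pendant '[[0,0,0,0,0,-7.6,0.06],[0,0,0,0,0,-7.6,0.06],[0,0,0,0,0,-7.6,0.06],[0,0,0,0,0,-7.6,0.06],[0,0,0,0,0,-7.6,0.06],[0,0,0,0,0,-7.6,0.06],[0,0,0,0,0,-7.6,0.06],[0,0,0,0,0,-7.6,0.06],[0,0,0,0,0,0,0.06],[0,0,0,0,0,0,0.06]]'
cat > st.py <<'E'
from h import *
from bench import arm
import sys
s=arm.read_state();r=R.from_quat(s["ee_rot"]).as_matrix()
ay=np.degrees(np.arctan2(r[1,1],r[0,1]));print("t",round(s["clock"],2),"pos",np.round(s["position"],1),"tooly deg",round(ay,2),"zaxis",np.round(r[:,2],4),"F",np.round(s["contact_force"],2),"T",np.round(s["wrist_torque"],3),"w",round(s["gripper_width"],1),"g",round(s["grasp_force"],1),"j",np.round(s["joints"],2))
if len(sys.argv)>2:
    g=np.array([float(a) for a in sys.argv[1:4]])
    print("tool shift",np.round(r.T@(g-s["position"]),1))
E
python3 st.py 480.9 -67.5 140
```

```text
clock: 1.3
position: [481.8, -66.5, 159.9]
ee_rot: [-0.225, 0.974, 0.0, -0.0]
contact_force: [1.2, -0.4, 0.5]
gripper_width: 59.8
grasp_force: 0.0
clock: 2.3
position: [481.5, -68.3, 160.1]
ee_rot: [-0.686, 0.728, 0.0, -0.0]
contact_force: [0.4, 0.5, 0.8]
gripper_width: 59.9
grasp_force: 0.0
t 2.3 pos [481.5 -68.3 160.1] tooly deg 176.58 zaxis [-5.e-04  0.e+00 -1.e+00] F [0.42 0.55 0.79] T [ 0.014  0.051 -0.029] w 59.9 g 0.0 j [ 0.19  0.25 -0.46 -0.   -0.86 -0.25]
tool shift [-0.8  0.6 20.1]
```

```bash
python3 - <<'E'
from bench import arm
import cv2
for n in("wrist","top"):
    r=arm.get_image(n);cv2.imwrite(f"pics/{n}1.png",r["image"][:,:,::-1])
    print({k:r[k] for k in r if k!="image"})
E
```

```text
{'fx': 325.19226210127806, 'fy': 325.19226210127806, 'cx': 280.25356302975, 'cy': 213.90238131041573, 'xyz': array([ 477.73482131, -139.78269002,  277.32824438]), 'rotation': array([0.02899381, 0.98956076, 0.14112911, 0.00338148])}
{'fx': 511.11288553113417, 'fy': 511.11288553113417, 'cx': 278.6606090622688, 'cy': 210.25937033334583, 'xyz': array([ 347.74572535,   32.87666493, 1328.98302786]), 'rotation': array([-0.69772189,  0.7124481 , -0.05612359,  0.04951772])}
```

View pics/wrist1.png

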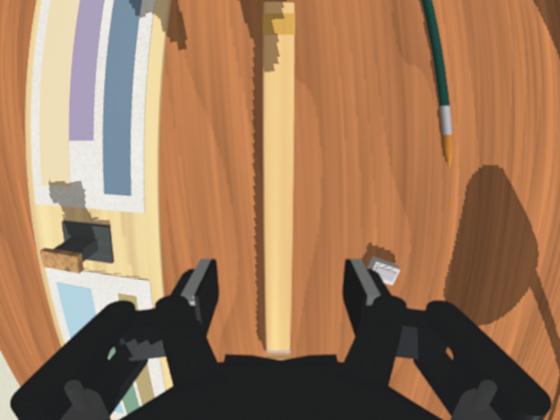

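The wrist view shows the bar at column ~279, centred between the fingers; the brass end is at row 2 and the pad at about (62,260). I'll check these against the top-camera figures.

```bash
python3 - <<'E'
from h import *
from bench import arm
c=arm.get_image("wrist")
def fish(uv,z):
    o=[]
    for u,v in uv:
        x,y=(u-c["cx"])/c["fx"],(v-c["cy"])/c["fy"];r=np.hypot(x,y)
        d=R.from_quat(c["rotation"]).apply([x/r*np.sin(r),y/r*np.sin(r),np.cos(r)])
        o.append((c["xyz"]+d*(z-c["xyz"][2])/d[2])[:2])
    return np.round(o,1)
im=c["image"];h=cv2.cvtColor(im,cv2.COLOR_RGB2HSV)
for v in(60,150,250,320):
    k=np.where((im[v,240:320,0]>215)&(im[v,240:320,1]>150))[0]+240
    f=fish([(k.min(),v),(k.max(),v)],28);print(v,k.min(),k.max(),f.ravel(),f.mean(0))
print("end",fish([(279,2),(278,351)],28))
m=cv2.inRange(h,(5,90,60),(18,255,255));m2=np.zeros_like(m);m2[240:275,38:90]=m[240:275,38:90]
print("pad",fish([(42,252),(84,257),(82,268),(42,267)],62))
cv2.imwrite("pics/z2.png",cv2.resize(im[200:290,25:135],None,fx=6,fy=6,interpolation=cv2.INTER_CUBIC)[:,:,::-1])
E
```

```text
60 279 294 [ 475.7 -187.7  464.5 -187.1] [ 470.1 -187.4]
150 265 293 [ 490.4 -118.8  469.1 -117.6] [ 479.75 -118.2 ]
250 266 291 [495.3 -36.8 474.6 -35.6] [484.95 -36.2 ]
320 267 290 [499.7  33.5 478.6  34.7] [489.15  34.1 ]
end [[ 473.  -235.9]
 [ 491.9   71.9]]
pad [[694.6 -54.2]
 [645.9 -49.4]
 [651.4 -39.3]
 [700.5 -39.4]]
```

View pics/z2.png

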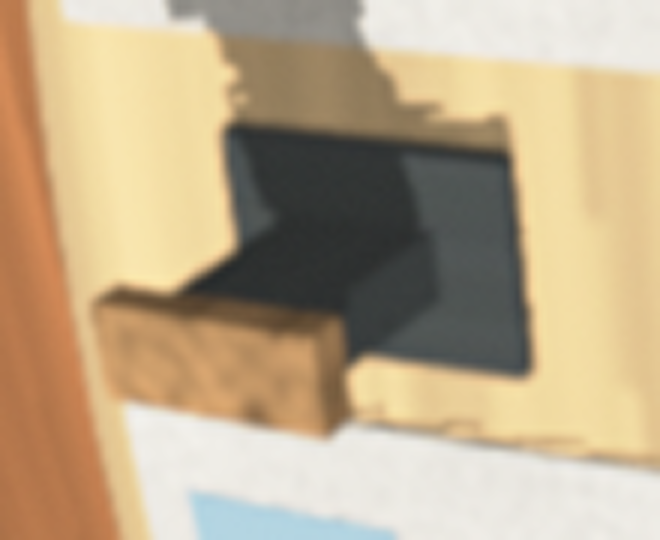

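```bash
python3 -m pendant '[[0,0,0.03,0,0,0,0.06],[0,0,0.03,0,0,0,0.06],[0,0,0.03,0,0,0,0.06],[-0.001,0.0005,0.025,0,0,0,0.06],[0,0,0.0125,0,0,0,0.06],[0,0,0,0,0,0,0.06],[0,0,0,0,0,0,0.06],[0,0,0,0,0,0,0.06]]'; python3 st.py; python3 st.py
```

```text
clock: 3.25
position: [482.0, -67.2, 33.7]
ee_rot: [-0.687, 0.727, -0.001, 0.001]
contact_force: [0.5, 0.2, 0.2]
gripper_width: 60.0
grasp_force: 0.0
t 3.25 pos [482.  -67.2  33.7] tooly deg 176.74 zaxis [ 2.1e-03  3.0e-04 -1.0e+00] F [0.51 0.2  0.23] T [-0.012 -0.035 -0.029] w 60.0 g 0.0 j [ 0.2   0.45 -0.59  0.   -0.53 -0.25]
t 3.25 pos [482.  -67.2  33.7] tooly deg 176.74 zaxis [ 2.1e-03  3.0e-04 -1.0e+00] F [0.51 0.2  0.23] T [-0.012 -0.035 -0.029] w 60.0 g 0.0 j [ 0.2   0.45 -0.59  0.   -0.53 -0.25]
```

The rest is confirmed within ~2 mm from the wrist view: pad pixel centre (62,261) gives about (675,-45.5). Next I'll grip at the middle and lift slightly.

```bash
cat > feel.py <<'E'
from h import *
from bench import arm
F=[];T=[]
for i in range(8):
    arm.get_image("top");s=arm.read_state();F.append(s["contact_force"]);T.append(s["wrist_torque"])
print("pos",np.round(s["position"],1),"F",np.round(np.mean(F,0),2),"sd",np.round(np.std(F,0),2),"T",np.round(np.mean(T,0),4),"sd",np.round(np.std(T,0),3),"w",round(s["gripper_width"],1),"g",round(s["grasp_force"],1),"t",s["clock"])
E
python3 feel.py
python3 -m pendant '[[0,0,0,0,0,0,0.022],[0,0,0,0,0,0,0.01],[0,0,0,0,0,0,0.01],[0,0,0,0,0,0,0.01],[0,0,0,0,0,0,0.01],[0,0,0,0,0,0,0.01]]'; python3 feel.py; python3 -m pendant '[[0,0,-0.001,0,0,0,0.01],[0,0,-0.001,0,0,0,0.01],[0,0,-0.001,0,0,0,0.01],[0,0,0,0,0,0,0.01],[0,0,0,0,0,0,0.01]]'; python3 feel.py
```

```text
pos [481.3 -67.3  33.1] F [-0.1   0.12 -0.03] sd [0.38 0.41 0.55] T [0.0074 0.0041 0.0166] sd [0.029 0.018 0.031] w 59.5 g 0.0 t 3.65
clock: 4.25
position: [482.2, -67.2, 33.3]
ee_rot: [-0.687, 0.727, -0.001, 0.001]
contact_force: [1.4, -0.7, 5.1]
gripper_width: 23.0
grasp_force: 60.0
pos [482.2 -67.2  33.3] F [ 1.65 -0.18  5.25] sd [0.27 0.25 0.33] T [-0.0433 -0.4185  0.0102] sd [0.031 0.022 0.018] w 22.5 g 60.1 t 4.65
clock: 5.15
position: [480.7, -67.4, 35.4]
ee_rot: [-0.687, 0.727, 0.0, -0.001]
contact_force: [0.3, -0.6, -3.9]
gripper_width: 22.9
grasp_force: 59.1
pos [481.2 -67.3  35.8] F [ 0.21 -0.21 -3.3 ] sd [0.5  0.54 0.64] T [ 0.0345  0.0029 -0.0124] sd [0.035 0.035 0.022] w 22.8 g 59.1 t 5.55
```

```bash
python3 -m pendant '[[0,0,-0.001,0,0,0,0.01],[0,0,-0.001,0,0,0,0.01],[0,0,-0.001,0,0,0,0.01],[0,0,0,0,0,0,0.01],[0,0,0,0,0,0,0.01]]'; python3 feel.py;python3 feel.py; python3 - <<'E'
from h import *
from bench import arm
s=arm.get_image("scene")["image"];w=arm.get_image("wrist")["image"]
o=np.zeros((600,800,3),np.uint8)
a=cv2.resize(s[195:310,180:300],None,fx=3.4,fy=3.4,interpolation=cv2.INTER_CUBIC);o[:a.shape[0],:a.shape[1]]=a
b=w[0:420,180:380];o[:420,420:620]=b
cv2.imwrite("pics/l1.png",o[:,:,::-1])
E
```

```text
clock: 6.05
position: [481.2, -67.3, 38.9]
ee_rot: [-0.687, 0.727, -0.0, 0.0]
contact_force: [0.1, -0.5, -3.9]
gripper_width: 22.6
grasp_force: 59.1
pos [481.2 -67.3  38.8] F [-0.01 -0.18 -3.66] sd [0.35 0.42 0.74] T [ 0.0371  0.0006 -0.0159] sd [0.012 0.026 0.019] w 22.8 g 59.1 t 6.45
pos [481.2 -67.3  38.8] F [ 0.05 -0.25 -3.7 ] sd [0.64 0.44 0.33] T [ 0.0318 -0.0103 -0.0121] sd [0.025 0.03  0.021] w 22.7 g 59.1 t 6.85
```

View pics/l1.png

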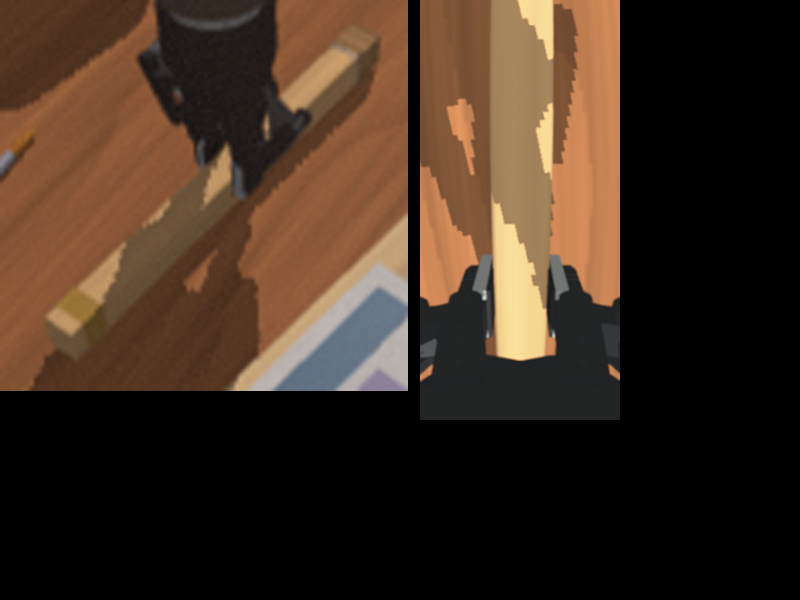

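The scene view shows the bar raised, but any tilt is hard to judge. I'll put both ends side by side with the initial image.

```bash
python3 - <<'E'
from h import *
from bench import arm
import pickle
s0=pickle.load(open("im0.pkl","rb"))["scene"]["image"];s1=arm.get_image("scene")["image"]
f=lambda i,x,y:cv2.resize(i[y:y+36,x:x+48],None,fx=8,fy=8,interpolation=cv2.INTER_CUBIC)
o=np.vstack([np.hstack([f(s0,185,275),f(s1,185,275)]),np.hstack([f(s0,260,190),f(s1,260,190)])])
for k in range(0,768,64):o[:,k]=0
for k in range(0,576,64):o[k]=0
cv2.imwrite("pics/l2.png",o[:,:,::-1])
c=pickle.load(open("im0.pkl","rb"))["scene"]
for P in([490.9,101.7],[470.8,-236.6]):
    print([proj(c,[*P,z]).round(2) for z in(28,33.5,39)])
E
```

```text
[array([[286.87, 204.33]]), array([[286.91, 202.79]]), array([[286.94, 201.24]])]
[array([[196.61, 291.3 ]]), array([[196.24, 289.79]]), array([[195.86, 288.27]])]
```

View pics/l2.png

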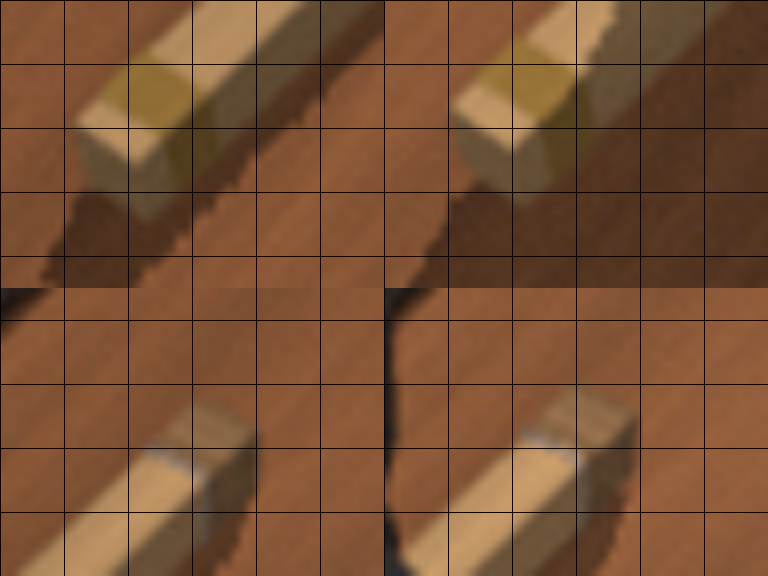

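Both ends rose the same ~2 px, so the bar is level and the grip isn't slipping. Tx of about +0.034 at 3.7 N puts the balance point ~8 mm toward the brass end. I'll set the bar down and regrip there.

```bash
python3 -m pendant '[[0,0,0.002,0,0,0,0.01],[0,0,0.002,0,0,0,0.01],[0,0,0.0015,0,0,0,0.01],[0,0,0,0,0,0,0.01],[0,0,0,0,0,0,0.05],[0,0,0,0,0,0,0.05],[0,0,0,0,0,0,0.05],[0.004,0,0,0,0,0,0.05],[0.004,0,0,0,0,0,0.05],[0,0,0,0,0,0,0.05],[0,0,0,0,0,0,0.05]]';python3 feel.py; python3 -m pendant '[[0,0,0,0,0,0,0.01],[0,0,0,0,0,0,0.01],[0,0,0,0,0,0,0.01],[0,0,0,0,0,0,0.01],[0,0,0,0,0,0,0.01],[0,0,-0.002,0,0,0,0.01],[0,0,-0.002,0,0,0,0.01],[0,0,-0.002,0,0,0,0.01],[0,0,0,0,0,0,0.01],[0,0,0,0,0,0,0.01]]'; for i in 1 2 3; do python3 feel.py; done
```

```text
clock: 8.1
position: [480.8, -75.6, 33.3]
ee_rot: [-0.687, 0.727, -0.0, 0.0]
contact_force: [0.3, -0.1, 0.3]
gripper_width: 50.1
grasp_force: 0.0
pos [480.8 -75.2  33.3] F [ 0.1   0.05 -0.26] sd [0.58 0.54 0.57] T [0.0029 0.004  0.0069] sd [0.031 0.019 0.037] w 50.0 g 0.0 t 8.5
clock: 9.5
position: [480.6, -75.3, 39.2]
ee_rot: [-0.687, 0.727, 0.0, -0.0]
contact_force: [0.2, 0.5, -3.8]
gripper_width: 22.6
grasp_force: 59.3
pos [480.8 -75.3  39.3] F [ 0.26  0.05 -3.74] sd [0.49 0.4  0.19] T [-0.0008 -0.0054 -0.0064] sd [0.037 0.017 0.039] w 23.1 g 59.3 t 9.9
pos [480.8 -75.3  39.3] F [ 0.22 -0.04 -3.39] sd [0.32 0.41 0.44] T [ 0.0305 -0.0123 -0.0128] sd [0.021 0.025 0.027] w 22.7 g 59.3 t 10.3
pos [480.8 -75.3  39.3] F [-0.12  0.03 -3.57] sd [0.54 0.42 0.37] T [0.0135 0.0083 0.0084] sd [0.023 0.017 0.023] w 22.6 g 59.3 t 10.7
```

```bash
python3 feel.py; python3 feel.py; python3 -m pendant '[[0,0,-0.004,0,0,0,0.01],[0,0,-0.008,0,0,0,0.01],[0,0,-0.012,0,0,0,0.01],[0,0,-0.015,0,0,0,0.01],[0,0,-0.015,0,0,0,0.01],[0,0,-0.015,0,0,0,0.01],[0,0,-0.012,0,0,0,0.01],[0,0,-0.008,0,0,0,0.01],[0,0,-0.004,0,0,0,0.01],[0,0,0,0,0,0,0.01]]'; python3 -m pendant '[[0,0,0,0,0,0.4,0.01],[0,0,0,0,0,0.8,0.01],[0,0,0,0,0,1,0.01],[0,0,0,0,0,1,0.01],[0,0,0,0,0,0.8,0.01],[0,0,0,0,0,0.5,0.01],[0,0,0,0,0,0,0.01],[0,0,0,0,0,0,0.01]]';python3 feel.py; python3 st.py 675.7 -44.1 127
```

```text
pos [480.8 -75.3  39.3] F [-0.06 -0.13 -3.67] sd [0.35 0.41 0.39] T [ 0.0067 -0.0004 -0.0035] sd [0.021 0.026 0.034] w 23.0 g 59.3 t 11.1
pos [480.7 -75.3  39.3] F [-0.46 -0.26 -3.79] sd [0.37 0.57 0.31] T [-0.0093  0.0054 -0.0021] sd [0.036 0.034 0.034] w 22.6 g 59.3 t 11.5
clock: 12.5
position: [480.9, -75.3, 132.8]
ee_rot: [-0.687, 0.727, -0.0, 0.0]
contact_force: [0.4, -0.2, -3.5]
gripper_width: 22.6
grasp_force: 59.3
clock: 13.3
position: [480.7, -75.3, 132.3]
ee_rot: [-0.658, 0.753, 0.0, -0.0]
contact_force: [0.9, -0.2, -2.8]
gripper_width: 22.7
grasp_force: 59.3
pos [480.8 -75.3 132.3] F [ 0.27 -0.12 -3.26] sd [0.58 0.24 0.73] T [ 0.0223 -0.0014  0.0245] sd [0.033 0.036 0.025] w 22.7 g 59.3 t 13.7
t 13.7 pos [480.8 -75.3 132.3] tooly deg 172.25 zaxis [-0.  0. -1.] F [ 0.05 -0.27 -3.53] T [-0.01   0.056  0.019] w 22.7 g 59.3 j [ 0.18  0.29 -0.49 -0.   -0.79 -0.31]
tool shift [ -57.2 -188.9    5.3]
```

```bash
python3 -m pendant '[[-0.0018,-0.006,0,0,0,0,0.01],[-0.0036,-0.012,0,0,0,0,0.01],[-0.0054,-0.018,0,0,0,0,0.01],[-0.0061,-0.02,0,0,0,0,0.01],[-0.0061,-0.02,0,0,0,0,0.01],[-0.0061,-0.02,0,0,0,0,0.01],[-0.0061,-0.02,0,0,0,0,0.01],[-0.0061,-0.02,0,0,0,0,0.01],[-0.0061,-0.02,0,0,0,0,0.01],[-0.0051,-0.017,0,0,0,0,0.01],[-0.003,-0.010,0,0,0,0,0.01],[-0.0017,-0.006,0,0,0,0,0.01]]'; python3 -m pendant '[[0,0,0.003,0,0,0,0.01],[0,0,0.006,0,0,0,0.01],[0,0,0.006,0,0,0,0.01],[0,0,0.004,0,0,0,0.01],[0,0,0,0,0,0,0.01],[0,0,0,0,0,0,0.01]]'; python3 st.py 675.7 -44.1 95.3;  python3 - <<'E'
from h import *
from bench import arm
c=arm.get_image("scene");s=c["image"];w=arm.get_image("wrist")["image"]
o=np.zeros((600,800,3),np.uint8)
a=cv2.resize(s[200:350,240:390],None,fx=4,fy=4,interpolation=cv2.INTER_CUBIC);o[:,:600]=a
o[:420,600:]=w[:,180:380]
cv2.imwrite("pics/p1.png",o[:,:,::-1])
E
```

```text
clock: 14.9
position: [676.8, -43.9, 131.5]
ee_rot: [-0.658, 0.753, 0.0, -0.0]
contact_force: [-0.7, 0.5, -4.4]
gripper_width: 22.9
grasp_force: 59.3
clock: 15.5
position: [675.7, -44.2, 113.3]
ee_rot: [-0.658, 0.753, -0.0, -0.0]
contact_force: [-1.2, 0.0, -4.4]
gripper_width: 22.5
grasp_force: 59.3
t 15.5 pos [675.7 -44.2 113.3] tooly deg 172.25 zaxis [-1.e-04 -1.e-04 -1.e+00] F [-1.22  0.01 -4.36] T [-0.034 -0.032  0.002] w 22.5 g 59.3 j [ 0.17  0.59 -0.03  0.   -0.95 -0.31]
tool shift [-0.1 -0.  18. ]
```

View pics/p1.png

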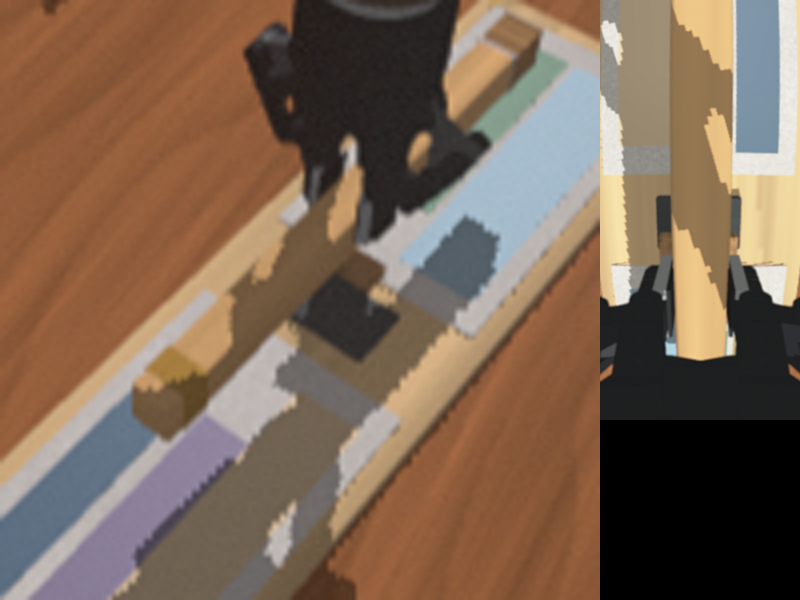

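The bar hovers centred over the pad; in the wrist view the pad's ends show symmetrically beside the bar. Now I'll lower it gently until it touches.

```bash
python3 -m pendant '[[0,0,0.004,0,0,0,0.01],[0,0,0.005,0,0,0,0.01],[0,0,0.004,0,0,0,0.01],[0,0,0.002,0,0,0,0.01],[0,0,0.001,0,0,0,0.01],[0,0,0,0,0,0,0.01],[0,0,0,0,0,0,0.01]]'; python3 feel.py; python3 -m pendant '[[0,0,0.0005,0,0,0,0.01],[0,0,0.0005,0,0,0,0.01],[0,0,0,0,0,0,0.01],[0,0,0,0,0,0,0.01]]';python3 feel.py
```

```text
clock: 16.3
position: [675.9, -44.1, 97.5]
ee_rot: [-0.658, 0.753, -0.0, 0.0]
contact_force: [-0.1, -0.4, -3.2]
gripper_width: 22.6
grasp_force: 59.3
pos [675.8 -44.1  97.4] F [-0.    0.09 -3.53] sd [0.49 0.64 0.48] T [ 0.0192  0.0035 -0.0063] sd [0.027 0.026 0.03 ] w 22.8 g 59.3 t 16.7
clock: 17.1
position: [675.7, -44.2, 96.3]
ee_rot: [-0.658, 0.753, 0.0, -0.0]
contact_force: [-0.8, 0.1, -3.0]
gripper_width: 22.8
grasp_force: 59.3
pos [675.7 -44.2  96.3] F [ 0.25  0.14 -3.59] sd [0.54 0.38 0.52] T [-0.0055 -0.015   0.0064] sd [0.025 0.019 0.024] w 22.7 g 59.3 t 17.5
```

```bash
python3 -m pendant '[[0,0,0.0005,0,0,0,0.01],[0,0,0.0005,0,0,0,0.01],[0,0,0,0,0,0,0.01],[0,0,0,0,0,0,0.01]]';python3 feel.py;  python3 -m pendant '[[0,0,0.0004,0,0,0,0.01],[0,0,0,0,0,0,0.01],[0,0,0,0,0,0,0.01]]';python3 feel.py
```

```text
clock: 17.9
position: [675.8, -44.1, 95.6]
ee_rot: [-0.658, 0.753, -0.0, 0.0]
contact_force: [-0.5, -0.1, -1.1]
gripper_width: 22.4
grasp_force: 59.7
pos [675.8 -44.1  95.7] F [-1.39  0.3  -0.43] sd [0.38 0.46 0.64] T [ 0.1145  0.376  -0.0136] sd [0.046 0.058 0.021] w 23.0 g 59.7 t 18.3
clock: 18.6
position: [675.8, -44.1, 95.6]
ee_rot: [-0.658, 0.753, -0.0, 0.0]
contact_force: [-2.4, 0.3, 4.0]
gripper_width: 23.0
grasp_force: 60.2
pos [675.8 -44.2  95.6] F [-3.35  0.92  5.51] sd [0.46 0.52 0.54] T [ 0.3017  1.0561 -0.0082] sd [0.032 0.022 0.021] w 22.6 g 60.3 t 19.0
```

```bash
python3 -m pendant '[[0,0,-0.0004,0,0,0,0.01],[0,0,0,0,0,0,0.01],[0,0,0,0,0,0,0.01]]';python3 -m pendant '[[0,0,0,0,0,0,0.0235],[0,0,0,0,0,0,0.025],[0,0,0,0,0,0,0.027],[0,0,0,0,0,0,0.029],[0,0,0,0,0,0,0.031],[0,0,0,0,0,0,0.033],[0,0,0,0,0,0,0.033],[0,0,0,0,0,0,0.033],[0,0,0,0,0,0,0.033]]'; python3 feel.py;python3 - <<'E'
from h import *
from bench import arm
c=arm.get_image("scene");s=c["image"];w=arm.get_image("wrist")["image"]
o=np.zeros((600,800,3),np.uint8)
a=cv2.resize(s[200:350,240:390],None,fx=4,fy=4,interpolation=cv2.INTER_CUBIC);o[:,:600]=a
o[:420,600:]=w[:,180:380]
cv2.imwrite("pics/p2.png",o[:,:,::-1])
E
```

```text
clock: 19.3
position: [675.8, -44.1, 95.6]
ee_rot: [-0.658, 0.753, -0.0, 0.0]
contact_force: [-4.5, 0.9, 5.1]
gripper_width: 22.8
grasp_force: 60.3
clock: 20.2
position: [675.8, -44.1, 95.4]
ee_rot: [-0.658, 0.753, -0.0, 0.0]
contact_force: [-0.2, 0.0, 0.6]
gripper_width: 32.7
grasp_force: 0.0
pos [675.8 -44.1  95.3] F [-0.14  0.13 -0.01] sd [0.33 0.37 0.39] T [-0.0019  0.0069 -0.0148] sd [0.015 0.022 0.022] w 32.7 g 0.0 t 20.6
```

View pics/p2.png

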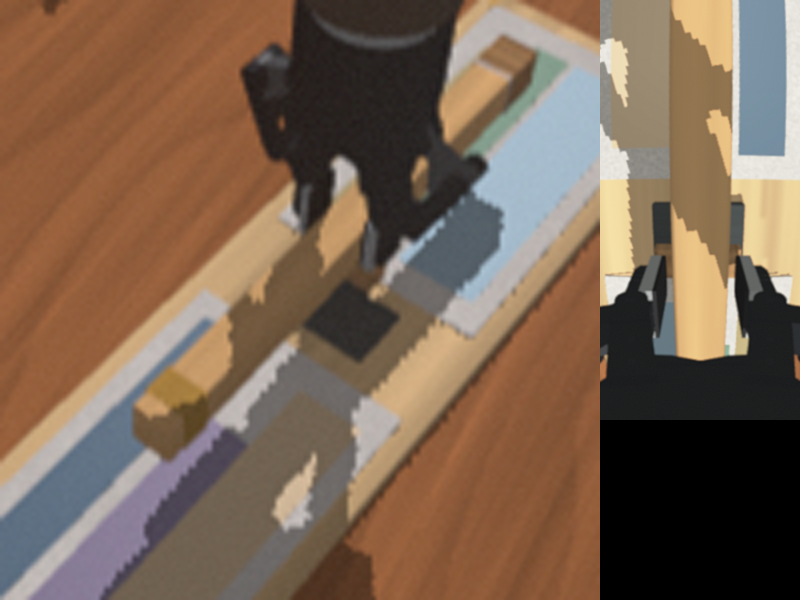

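The bar lies level on the rest with the fingers clear on both sides. Next I'll open wider and retreat straight up.

```bash
python3 -m pendant '[[0,0,0,0,0,0,0.045],[0,0,0,0,0,0,0.055],[0,0,0,0,0,0,0.055],[0,0,-0.005,0,0,0,0.055],[0,0,-0.01,0,0,0,0.055],[0,0,-0.02,0,0,0,0.055],[0,0,-0.03,0,0,0,0.055],[0,0,-0.03,0,0,0,0.055],[0,0,-0.03,0,0,0,0.055],[0,0,-0.02,0,0,0,0.055],[0,0,0,0,0,0,0.055],[0,0,0,0,0,0,0.055]]';python3 - <<'E'
from h import *
from bench import arm
s=arm.get_image("scene")["image"];w=arm.get_image("wrist")["image"]
o=np.zeros((600,800,3),np.uint8)
o[:,:600]=cv2.resize(s[200:350,240:390],None,fx=4,fy=4,interpolation=cv2.INTER_CUBIC)
o[:420,600:]=w[:,180:380]
cv2.imwrite("pics/p3.png",o[:,:,::-1])
E
```

```text
clock: 21.9
position: [675.6, -44.0, 241.0]
ee_rot: [-0.658, 0.753, -0.0, 0.001]
contact_force: [0.0, 0.2, 0.2]
gripper_width: 55.0
grasp_force: 0.0
```

View pics/p3.png

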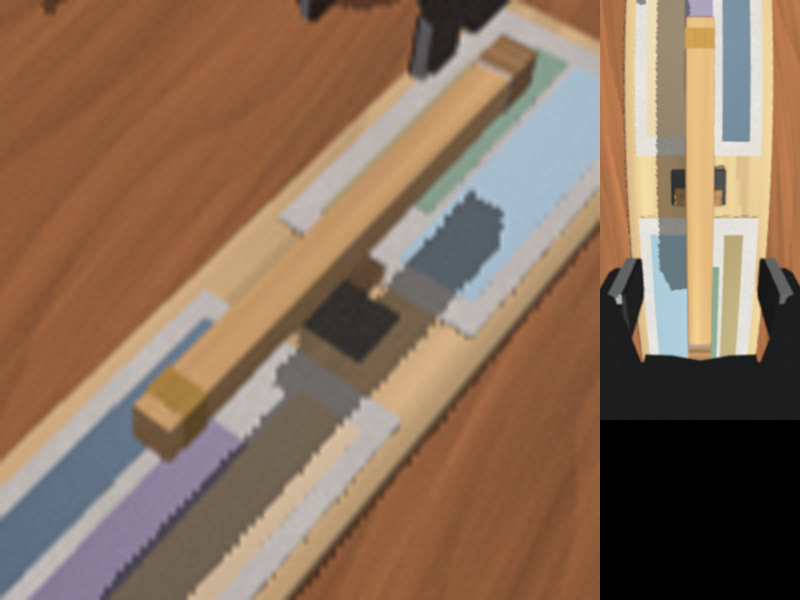

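The bar lies level and unmoved across the pad, with an end over each painting and the gripper well clear.

```bash
python3 -c "
from bench import arm
print(arm.job_done())"
```

```text
the job is handed in; nothing more can be done
None
```

The bar is parked level and balanced across the cork rest, one end over each painting, and the job is handed in at about 22 s with the gripper well clear; I saw nothing touch the paintings or the other items, though I took no final full-table picture.

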